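Level the step shelf in the wardrobe and hold the spirit level down

TASK

Two pocket spirit levels lie in the wardrobe: first put the red-tagged one (faulty) flat on its base in the open blue case and let it go, then stand the green-tagged one in the green outline on the white step shelf, along the shelf, and let go of it. Turn the orange levelling foot clockwise until the bubble is centred between its two lines. Then leave the foot alone, press the green-tagged level down on the shelf with a gentle but definite push of about 10 N, and finish while still pressing, with the bubble centred; don't disturb the vase, the bowl of batteries or the bicycle light.

Things in the scene. Friction and masses are not known exactly. Their poses are not given: they have to be found in the camera images.
- level_green: good spirit level: aluminium bar 150 (its x) x 26 (y) x 36 mm high, 0.2 kg; origin: centre of its underside. Green tag (24 mm square) on top, 54 mm towards +x. In the middle of the top a yellow vial 66 mm long with a white 16 mm bubble and two black lines 22 mm apart; press on the flat top over 36 mm from the middle. Starts at z = 0 on the robot's right, nearer or farther of the two.
- level_red: faulty spirit level, same bar (150 x 26 x 36 mm) with a red tag; origin: centre of its underside, x along its length. Its bubble is stuck off centre. Starts standing on the main shelf beside the green-tagged one, roughly parallel.
- bubble (a joint): position in m of the bubble of the green-tagged level along that level's x, 0 = centred, range +-0.024 (stopped by the vial's end there). It runs to the higher end, about 0.44 mm per mrad of slope, and settles in about 1.5 s. Centred means within about 3 mm.
- case_in (a point): centre of the inner floor of the open blue plastic case (fixed, on the robot's left), 4 mm above the main shelf. Inside 192 mm long (point's x) x 84 mm wide (y); walls 4 mm thick, rims 22 mm above the main shelf. Its lid lies open flat beside it on the +y side (14 mm high, red patch inside).
- nest (a point): centre of the green outline (inside 162 x 44 mm, long along x) on the top face of the white step shelf, about 37 mm above the main shelf at the start; x along the shelf towards the levelling foot, z the shelf's upward normal (x slopes down at the start)
- foot_grip (a point): middle of the orange grip bar on the levelling foot, on its turning axis, 160 mm from the nest centre along the shelf's x and 22 mm above the shelf's top. Bar 44 long (point's x) x 12 wide (y) x 24 mm high on a black disc 46 mm across, 11 mm high; pinch it across its 12 mm.
- foot (a joint): turn of the levelling foot in rad, 0 at the start, growing clockwise seen from above; stops at -0.3 and 2.2. Each rad clockwise raises the foot end by 36 mrad of shelf slope, which moves the bubble about 16 mm; 0.5 to 1.2 rad are needed. It is stiff (0.1 to 0.2 N m) and stays where it is left, with the level pressed too.
- vase: bystander: empty white ceramic vase, 78 mm across, 115 mm high, loose, beyond the step shelf on the left; origin: centre of its underside
- bowl: bystander: aluminium bowl of AA cells, 124 mm across, 45 mm high, loose, in front of the step shelf, right of the bicycle light; origin: centre of its underside
- bike_light: bystander: red and black bicycle rear light, 36 x 58 x 38 mm high, loose, in front of the step shelf; origin: centre of its underside
- plate: white step shelf board with its foot, 300 x 110 x 10 mm, from 120 mm behind the nest centre to 180 mm ahead. Origin on the tilt axis (along y), over two fixed feet, 90 mm behind the nest centre, 10 mm below the top, 30 mm above the main shelf; axes as the nest's. The levelling foot under its +x end starts too low: the board slopes down to it by 18 to 42 mrad.
Things that resemble listed ones, but are neither listed nor needed, are in the scene too. Leave any pink look-alike of the level_red alone.

How it is judged:
By the outcome, as a careful person would: the job done as asked, in the order asked, and still so for the second after the job is handed in, while the arm keeps its last pose, push and grip.
It also fails if it takes over 72 s, if anything falls off the work surface, if the arm or the gripper's body presses on something with over 40 N, if the wrist force passes 120 N, or if a joint passes its speed limit or range.

ROBOT

A 6-joint arm with a two-finger parallel gripper is mounted at the origin on the work surface. World frame = base frame: x ahead of the robot, y to its left, z up, the work surface at z = 0. Lengths are in m, angles in rad, forces in N, time in s.
With the tool pointing down it reaches from about 0.4 to 0.825 m from the base axis. Payload 7 kg.
Tool frame: the origin (TCP) lies at the very end of the fingers, on their centre line; the grasp point (between the pads) lies 19 mm behind it; z points along the fingers, y is the direction in which the jaws open and shut (so a half turn about z gives the same grasp; the last joint's range is limited). The gripper opens to 88 mm and grips with 3 to 60 N. Pads are 19 mm wide; open, the fingers measure 130 mm over their backs; the gripper's body (78 mm by 193 mm) begins 47 mm behind the grasp point.
Start: joints at [-0.942, 0.359, 0.012, 0, -1.224, -0.288], TCP at [0.226, -0.636, 0.227] pointing down, gripper open.
Joint ranges: [-3.07, 3.07], [-1.43, 2.12], [-1.02, 1.25], [-3.03, 1.67], [-3.05, -0], [-3.03, 3.03]. Speed limits (rad/s): [2.39, 2.39, 3.01, 3.14, 3.14, 3.14].

INTERFACE

Orientations are given as [roll, pitch, yaw] about the fixed x, y, z axes, in that order (R = Rz(yaw) Ry(pitch) Rx(roll)).
In Python, from station import arm gives the robot as it stands.
- The arm moves only by the shell command python3 -m inch 'ROWS' [FORCE]. ROWS is text: rows parted by semicolons, each of 7 numbers parted by spaces: the closure, from 0 (fully open) to 1 (shut), then the shift along the tool's x, y, z each as a share of 300 mm, from -1 to 1, then the turn, a rotation vector about the tool's x, y, z each as a share of 60 degrees, from -1 to 1. In form: grip tx ty tz rx ry rz; .... A call has 1 to 12 rows; each row is the pose to reach, as a shift and turn from the pose commanded when the call began, along the tool's axes at that moment; what a row does not reach only later rows make up. A row lasts 1/10 s, in which the tool goes at most 50 mm and 8.59 degrees, less where a joint would pass 70% of its speed; a pose out of reach is approached as far as the arm can. A call with a number of a shift or a turn outside -1 to 1 is refused whole. A call with a gripper value outside its range is refused whole. The fingers move at their own pace and stop on an object; FORCE is the grip in N (left out, the last holds). Time passes only in rows, so rows that repeat a pose let the fingers close. It gives the time, the measured TCP pose, the force and the opening at its end, in the units of the state.
- arm.get_state(): the state, without advancing time (a new reading comes with each control period).
- arm.grab_frame(name): name is "scene" or "top" or "wrist"; returns a dict with "img" (420x560x3 uint8, red, green, blue), "range_z" (420x560 float32, m along the optical axis (not along the pixel's ray), 0 where there is no reading), "fx", "fy", "cx", "cy" (pixels), "extrinsics" (4x4, takes a point from world to camera coordinates); the wrist camera has in their place "tool_from_camera" (4x4, takes a point from camera to tool coordinates, whose origin is the TCP and whose axes are the flange's). Camera axes: x right, y up, looking along -z (the intrinsics and any distortion apply to the point x, -y, -z); pixel columns grow to the right and rows downward; lengths in m; the calibration is good to about 2 mm. A picture is of the moment at which its call begins: read the wrist's pose just before it.
- arm.job_done(): hands the job in, once; it reports no verdict.
The state is a dict: "t": time; "q": joint angles; "qd": joint speeds; "joint_efforts": joint torques, N m; "eef_pos": TCP position; "ee_rot": TCP orientation; "force": force on the tool from outside, world axes, zero at the start; "moment": the same for the moment, N m; "width": finger opening in m.
Only numpy, scipy, OpenCV 4.12 (cv2) and the standard library are available. Lean on these libraries where they do the work, as an engineer would, in place of code of your own. Each camera call takes 0.05 s, during which the arm holds its last target.

## Working session

There is one attempt and no reset: what is moved stays moved. The work goes in short steps, Python scripts to look and compute and a shell command to move; the robot and the scene stay as the last step left them, time stands still between calls to the robot, and variables do not carry over. Pictures are saved under pics/ and viewed, and the job is handed in when it is done.

```bash
ls; mkdir -p pics
cat > h.py <<'E'
import numpy as np,cv2,pickle
from station import arm
from scipy.spatial.transform import Rotation as R
def grab(n,f):
    s=arm.get_state(); d=arm.grab_frame(n); d['state']=s
    cv2.imwrite(f'pics/{f}.png',d['img'][:,:,::-1]); pickle.dump(d,open(f'pics/{f}.pkl','wb')); return d
def load(f): return pickle.load(open(f'pics/{f}.pkl','rb'))
def cam2world(d):
    if 'extrinsics' in d: return np.linalg.inv(d['extrinsics'])
    s=d['state']; T=np.eye(4); T[:3,:3]=R.from_euler('xyz',s['ee_rot']).as_matrix() if np.size(s['ee_rot'])==3 else np.array(s['ee_rot']); T[:3,3]=s['eef_pos']
    return T@d['tool_from_camera']
def pt(d,u,v,z=None):
    """world point at pixel; z: intersect plane, else depth"""
    M=cam2world(d); ray=np.array([(u-d['cx'])/d['fx'],-(v-d['cy'])/d['fy'],-1.])
    if z is None:
        p=ray*float(np.median(d['range_z'][int(v)-1:int(v)+2,int(u)-1:int(u)+2]))
        return M[:3,:3]@p+M[:3,3]
    r=M[:3,:3]@ray; o=M[:3,3]; return o+r*(z-o[2])/r[2]
def crop(f,x0,y0,x1,y1,k,out):
    im=cv2.imread(f'pics/{f}.png')[y0:y1,x0:x1]
    cv2.imwrite(f'pics/{out}.png',cv2.resize(im,None,fx=k,fy=k,interpolation=cv2.INTER_CUBIC))
E
python3 - <<'E'
from h import *
print(arm.get_state())
for n in ['top','scene','wrist']:
    d=grab(n,n+'0'); print({k:(v if np.size(v)<20 else v.shape) for k,v in d.items() if k not in('img','state')})
E
```

```text
pics
{'t': 0.0, 'q': array([-9.41899387e-01,  3.59432592e-01,  1.10603837e-02, -3.54358045e-04,
       -1.22410513e+00, -2.88096383e-01]), 'qd': array([-0.0007977 ,  0.00047434,  0.00078632,  0.00248723,  0.00040403,
        0.00229192]), 'joint_efforts': array([-3.66342128e-04, -5.82713699e+01,  2.93048483e+01,  6.99690118e+00,
        6.88182103e-03, -1.54354439e-04]), 'eef_pos': array([ 0.22542175, -0.63572527,  0.22559304]), 'ee_rot': array([ 3.13988627e+00, -1.58282241e-04, -2.80091265e+00]), 'force': array([0.6520436 , 0.16164464, 0.12766318]), 'moment': array([-0.00156927,  0.03038283,  0.00197269]), 'width': 0.08788964378849892}
{'range_z': (420, 560), 'fx': 402.90274818935046, 'fy': 402.90274818935046, 'cx': 274.8948806029342, 'cy': 210.38243642483445, 'extrinsics': array([[ 0.02639835, -0.99941148,  0.02190501, -0.02907197],
       [ 0.9945815 ,  0.02846229,  0.09998767, -0.59319138],
       [-0.10055229,  0.01914681,  0.99474752, -1.00129308],
       [ 0.        ,  0.        ,  0.        ,  1.        ]])}
{'range_z': (420, 560), 'fx': 517.1891997210984, 'fy': 517.1891997210984, 'cx': 275.25529655398003, 'cy': 205.32444117396304, 'extrinsics': array([[ 0.89815716,  0.43966542,  0.00283296, -0.53389835],
       [-0.36357362,  0.73906124,  0.56710026,  0.18121419],
       [ 0.24724064, -0.51037515,  0.8236439 , -1.51886807],
       [ 0.        ,  0.        ,  0.        ,  1.        ]])}
{'range_z': (420, 560), 'fx': 348.71145346123996, 'fy': 348.71145346123996, 'cx': 277.58928555012, 'cy': 213.8852329695416, 'tool_from_camera': array([[-3.81759920e-04,  9.66966642e-01,  2.54902662e-01,
         6.73111067e-02],
       [ 9.99999911e-01,  3.22831756e-04,  2.73015379e-04,
         4.74424377e-04],
       [ 1.81706091e-04,  2.54902743e-01, -9.66966679e-01,
        -1.59427244e-01],
       [ 0.00000000e+00,  0.00000000e+00,  0.00000000e+00,
         1.00000000e+00]])}
```

View pics/top0.png

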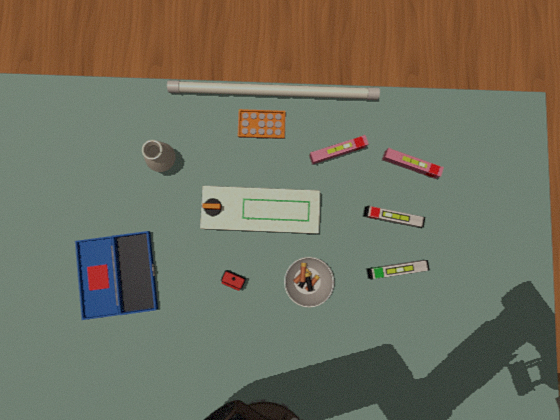

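View pics/scene0.png

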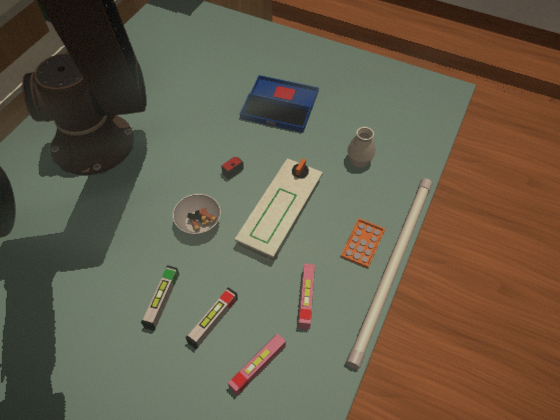

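View pics/wrist0.png

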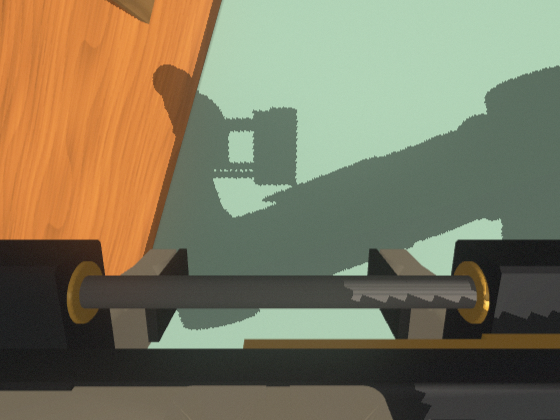

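The top view shows the red level at (394,216), the green level at (398,270), the nest at (276,210), the foot at (212,207), the case floor at (137,272), and pink decoys at (340,150) and (413,163). I'll enlarge the crops next.

Run:
```python
from h import *
crop('top0',350,190,450,290,7,'c1'); crop('top0',190,175,330,245,5.7,'c2'); crop('top0',70,225,170,325,6,'c3')
```

```text
(no output)
```

View pics/c1.png

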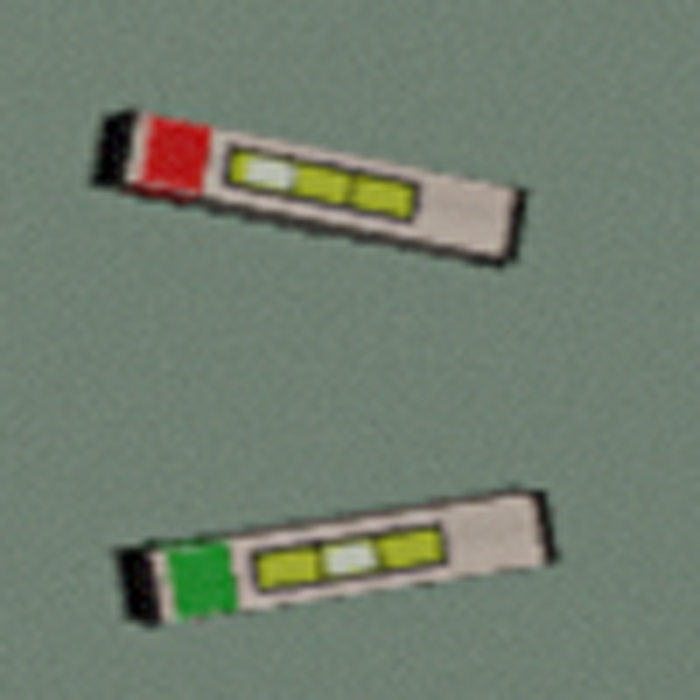

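View pics/c2.png

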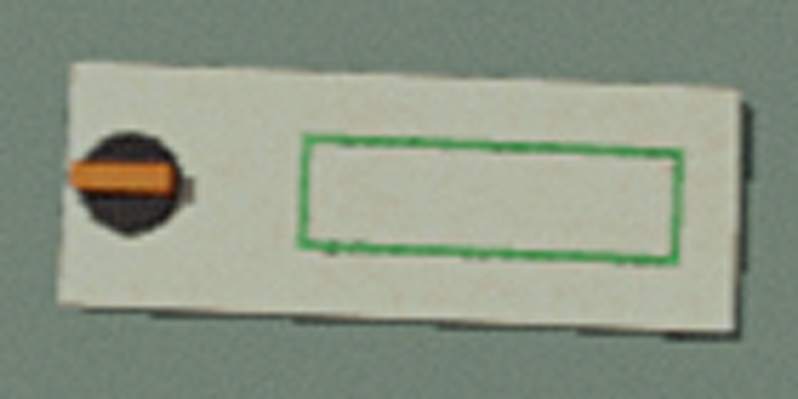

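View pics/c3.png

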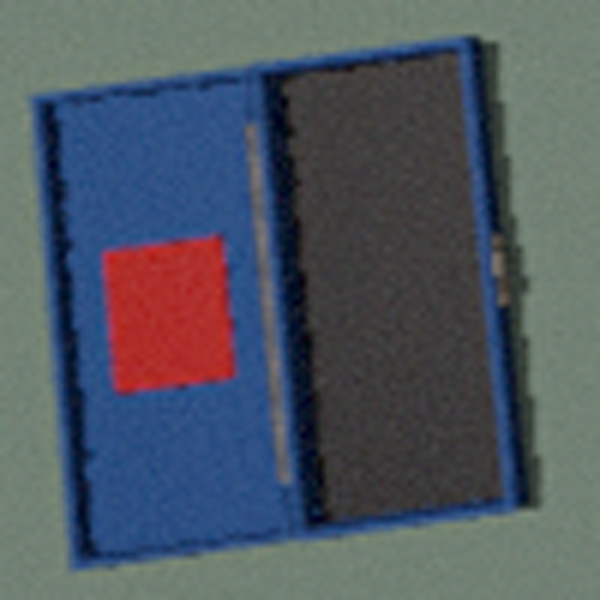

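Run:
```python
from h import *
d=load('top0')
f1=lambda a,b,z:pt(d,350+a/7,190+b/7,z)
f2=lambda a,b,z:pt(d,190+a/5.7,175+b/5.7,z)
f3=lambda a,b,z:pt(d,70+a/6,225+b/6,z)
def yaw(p,q): v=q-p; return np.degrees(np.arctan2(v[1],v[0]))
print('red',f1(320,184,.036),yaw(f1(525,188,.036),f1(135,112,.036)),yaw(f1(415,200,.036),f1(225,167,.036)))
print('green',f1(349,558,.036),yaw(f1(545,490,.036),f1(160,545,.036)),yaw(f1(445,545,.036),f1(253,571,.036)))
c=[f2(*a,.037) for a in [(303,137),(683,152),(676,264),(300,246)]]
print('nest',np.mean(c,0),yaw(c[1],c[0]),yaw(c[2],c[3]),[np.linalg.norm(c[i]-c[(i+1)%4]) for i in range(4)])
for a in [(80,70),(735,95),(725,320),(70,297),(500,200),(250,200)]: 
    p=pt(d,190+a[0]/5.7,175+a[1]/5.7); print('shelf z',p)
print('foot top',f2(123,176,.063), yaw(f2(175,180,.063),f2(75,175,.063)), 'rawdepth',pt(d,190+123/5.7,175+176/5.7))
c=[f3(*a,.022) for a in [(478,40),(525,508),(302,533),(262,68)]]
print('case',np.mean(c,0),yaw(c[1],c[0]),yaw(c[2],c[3]),[np.linalg.norm(c[i]-c[(i+1)%4]) for i in range(4)])
c=[f3(*a,.004) for a in [(463,55),(503,500)]]; print(c)
for n,u,v in [('vase',153,150),('bowl',309,282),('light',233,280),('redtop',394,216),('bowlrim',309,258),('blister',262,124)]: print(n,pt(d,u,v))
```

```text
red [ 0.58683675 -0.3220467   0.036     ] 80.56354184722778 81.74573342767032
green [ 0.45168811 -0.33206267  0.036     ] 99.44746359757295 99.01114006202091
nest [ 0.59407229 -0.0156573   0.037     ] 89.39375246101328 88.86219239609575 [np.float64(0.17010696392959807), np.float64(0.05040930824859494), np.float64(0.1675539456479818), np.float64(0.04883369572639741)]
shelf z [0.64723542 0.16963846 0.03561532]
shelf z [ 0.6439815  -0.12373301  0.04002457]
shelf z [ 0.54310667 -0.12085426  0.03994876]
shelf z [0.5455678  0.16970103 0.03489041]
shelf z [ 0.59380934 -0.0197195   0.03909282]
shelf z [0.59080483 0.09146712 0.0373237 ]
foot top [0.59714649 0.14466176 0.063     ] 88.76543790468799 rawdepth [0.59648733 0.14381437 0.06911241]
case [0.4271134  0.33491495 0.022     ] 8.959354836309052 8.644441794777954 [np.float64(0.19672514182803147), np.float64(0.09239242980600866), np.float64(0.19452878991839997), np.float64(0.09129988039831177)]
[array([0.52500801, 0.31604682, 0.004     ]), array([0.33705516, 0.28827441, 0.004     ])]
vase [0.74233416 0.30715376 0.0261168 ]
bowl [ 0.4153375  -0.10286437  0.03547099]
light [0.41571715 0.0871791  0.03758799]
redtop [ 0.58737104 -0.31738696  0.03678212]
bowlrim [ 0.47520825 -0.1007991   0.04479934]
blister [0.82651838 0.02736491 0.00879833]
```

```bash
cat > rel.py <<'E'
import sys; from h import *
# usage: rel.py x y z yawdeg
x,y,z,yw=map(float,sys.argv[1:5]); s=arm.get_state()
C=R.from_euler('xyz',s['ee_rot']); T=R.from_euler('xyz',[np.pi,0,np.radians(yw)])
t=C.inv().apply(np.array([x,y,z])-s['eef_pos'])/0.3; r=np.degrees((C.inv()*T).as_rotvec())/60
print('share',t.round(4),r.round(4),'rows~',max(np.linalg.norm(t)*6,np.linalg.norm(r)*60/8.59).round(1),'t',s['t'],'F',s['force'].round(1),'w',round(s['width'],4),'pos',s['eef_pos'].round(4),'rpy',np.degrees(s['ee_rot']).round(2),'q',s['q'].round(2))
E
python3 rel.py .587 -.322 .12 -99
```

```text
share [-1.4855  0.5827  0.3533] [ 1.2000e-03  5.0000e-04 -1.0245e+00] rows~ 9.8 t 0.15 F [ 0.7  0.2 -0.9] w 0.0876 pos [ 0.2255 -0.6358  0.2258] rpy [ 1.7993e+02 -1.0000e-02 -1.6047e+02] q [-0.94  0.36  0.01 -0.   -1.22 -0.29]
```

```bash
python3 -m inch '0 -0.95 0.37 0.2 0 0 -0.7;0 -0.95 0.37 0.2 0 0 -0.7;0 -0.95 0.37 0.2 0 0 -0.7;0 -0.95 0.37 0.2 0 0 -0.7;0 -0.95 0.37 0.2 0 0 -0.7;0 -0.95 0.37 0.2 0 0 -0.7;0 -0.95 0.37 0.2 0 0 -0.7'; python3 rel.py .587 -.322 .12 -99
```

```text
t: 0.85
eef_pos: [0.4598, -0.4329, 0.1651]
ee_rot: [3.14, 0.001, -2.064]
force: [0.4, -0.7, 0.5]
width: 0.0875
share [-0.5264 -0.1986  0.1504] [ 0.0013  0.0008 -0.3211] rows~ 3.5 t 0.85 F [ 0.4 -0.7  0.5] w 0.0875 pos [ 0.4598 -0.4329  0.1651] rpy [ 1.7991e+02  3.0000e-02 -1.1826e+02] q [-0.45  0.33 -0.17 -0.   -1.07 -0.05]
```

```bash
python3 -m inch '0 -0.526 -0.199 0.15 0 0 -0.321;0 -0.526 -0.199 0.15 0 0 -0.321;0 -0.526 -0.199 0.15 0 0 -0.321;0 -0.526 -0.199 0.15 0 0 -0.321;0 -0.526 -0.199 0.15 0 0 -0.321;0 -0.526 -0.199 0.15 0 0 -0.321'
python3 - <<'E'
from h import *
grab('wrist','w1')
E
python3 rel.py .587 -.322 .010 -99
```

```text
t: 1.45
eef_pos: [0.5846, -0.3258, 0.121]
ee_rot: [3.14, 0.0, -1.731]
force: [0.4, -0.1, 0.5]
width: 0.0876
share [-0.0159 -0.0066  0.3716] [ 0.0005 -0.0001 -0.0037] rows~ 2.2 t 1.5 F [-0.5 -1.2 -0.7] w 0.0876 pos [ 0.5843 -0.3264  0.1215] rpy [179.97  -0.   -99.22] q [-0.22  0.43 -0.13  0.   -1.01  0.06]
```

View pics/w1.png

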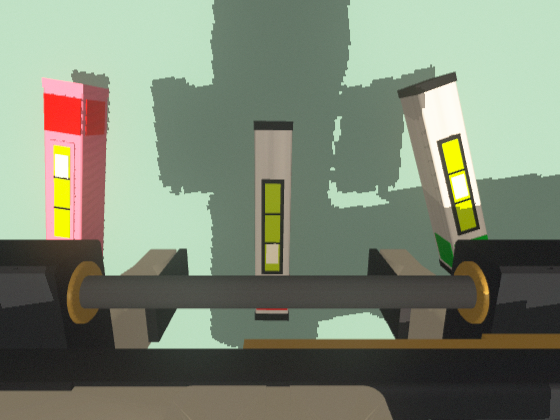

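Run:
```python
from h import *
d=load('w1')
print('red vial',pt(d,272.5,226.5,.036),pt(d,273,182,.036),pt(d,272,272,.036),'ends',pt(d,274,128,.036))
print('green vial',pt(d,459.5,185,.036),pt(d,449.5,136,.036),pt(d,468,233,.036))
```

```text
red vial [ 0.5900081  -0.32007864  0.036     ] [ 0.58428476 -0.35247036  0.036     ] [ 0.59626858 -0.28459789  0.036     ] ends [ 0.57756152 -0.38898298  0.036     ]
green vial [ 0.45390877 -0.32915397  0.036     ] [ 0.45972204 -0.3645212   0.036     ] [ 0.44873173 -0.2920738   0.036     ]
```

```bash
python3 -m inch '0 -0.024 -0.012 0.15 0 0 0;0 -0.024 -0.012 0.3 0 0 0;0 -0.024 -0.012 0.372 0 0 0;0 -0.024 -0.012 0.372 0 0 0;1 -0.024 -0.012 0.372 0 0 0;1 -0.024 -0.012 0.372 0 0 0;1 -0.024 -0.012 0.372 0 0 0;1 -0.024 -0.012 0.372 0 0 0;1 -0.024 -0.012 0.372 0 0 0' 25;  python3 rel.py .589 -.320 .10 -99
```

```text
t: 2.4
eef_pos: [0.5899, -0.3196, 0.0109]
ee_rot: [-3.14, -0.0, -1.732]
force: [0.8, 0.3, 0.9]
width: 0.0529
share [ 0.0018  0.0024 -0.2971] [-0.0013 -0.0001 -0.0035] rows~ 1.8 t 2.4 F [0.8 0.3 0.9] w 0.0529 pos [ 0.5899 -0.3196  0.0109] rpy [-179.92   -0.    -99.21] q [-0.21  0.54 -0.23  0.   -0.79  0.05]
```

Fingers still closing.

```bash
python3 -m inch '1 0 0 0 0 0 0;1 0 0 0 0 0 0;1 0 0 0 0 0 0;1 0 0 0 0 0 0;1 0 0 0 0 0 0;1 0 0 -0.2 0 0 0;1 0 0 -0.4 0 0 0;1 0 0 -0.4 0 0 0;1 0 0 -0.4 0 0 0' ;  python3 rel.py .427 .335 .10 -171
```

```text
t: 3.3
eef_pos: [0.5915, -0.3202, 0.1342]
ee_rot: [-3.135, -0.001, -1.731]
force: [-0.1, -0.1, -2.6]
width: 0.0259
share [-2.0684  0.8909  0.1061] [-0.006   0.0032  1.1968] rows~ 13.5 t 3.3 F [-0.1 -0.1 -2.6] w 0.0259 pos [ 0.5915 -0.3202  0.1342] rpy [-1.7962e+02 -5.0000e-02 -9.9190e+01] q [-0.21  0.42 -0.12  0.   -1.03  0.05]
```

```bash
python3 -m inch '1 -1 0.43 0 0 0 0.6;1 -1 0.43 0 0 0 0.6;1 -1 0.43 0 0 0 0.6;1 -1 0.43 0 0 0 0.6;1 -1 0.43 0 0 0 0.6;1 -1 0.43 0 0 0 0.6;1 -1 0.43 0 0 0 0.6;1 -1 0.43 0 0 0 0.6' ;  python3 rel.py .427 .335 .10 -171
```

```text
t: 4.1
eef_pos: [0.5084, 0.0005, 0.1288]
ee_rot: [3.14, -0.001, -2.356]
force: [0.4, -0.4, -2.1]
width: 0.0259
share [-0.5967  0.98    0.097 ] [ 0.0011 -0.0014  0.6   ] rows~ 6.9 t 4.1 F [ 0.4 -0.4 -2.1] w 0.0259 pos [5.084e-01 5.000e-04 1.288e-01] rpy [ 1.7991e+02 -6.0000e-02 -1.3500e+02] q [ 0.39  0.18 -0.48 -0.   -0.91 -1.17]
```

```bash
python3 -m inch '1 -0.597 0.98 0.05 0 0 0.6;1 -0.597 0.98 0.05 0 0 0.6;1 -0.597 0.98 0.05 0 0 0.6;1 -0.597 0.98 0.05 0 0 0.6;1 -0.597 0.98 0.05 0 0 0.6;1 -0.597 0.98 0.05 0 0 0.6;1 -0.597 0.98 0.05 0 0 0.6;1 -0.597 0.98 0.05 0 0 0.6;1 -0.597 0.98 0.05 0 0 0.6' ;  python3 rel.py .427 .335 .015 -171
python3 - <<'E'
from h import *
grab('wrist','w2');grab('top','t2')
crop('t2',40,180,240,340,4,'c4')
E
```

```text
t: 5.0
eef_pos: [0.4293, 0.3339, 0.1133]
ee_rot: [-3.14, -0.002, -2.986]
force: [0.7, -0.2, -1.5]
width: 0.026
share [0.0065 0.0054 0.3278] [-0.0014 -0.0015 -0.0011] rows~ 2.0 t 5.0 F [ 0.7 -0.2 -1.5] w 0.026 pos [0.4293 0.3339 0.1133] rpy [-1.7992e+02 -9.0000e-02 -1.7107e+02] q [ 1.02  0.25 -0.43 -0.   -0.9  -2.44]
```

View pics/w2.png

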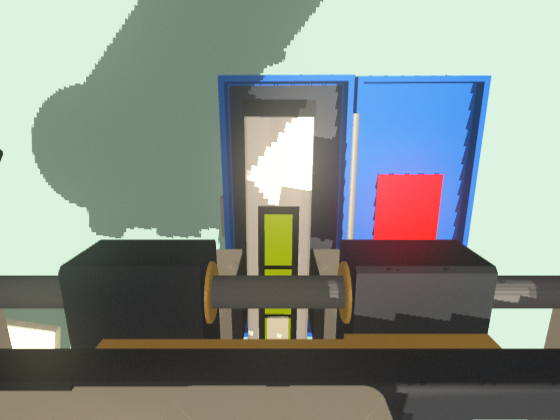

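View pics/c4.png

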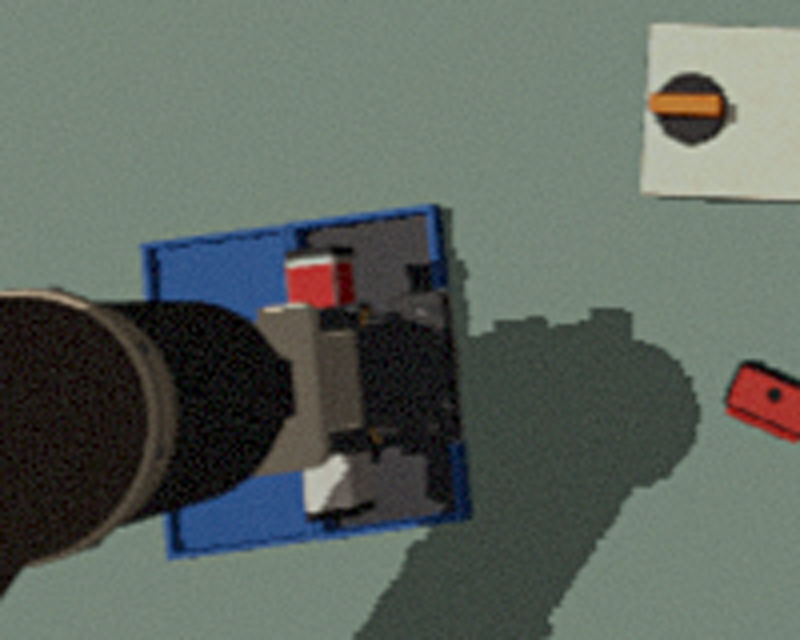

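Run:
```python
from h import *
d=load('w2')
a,b=pt(d,221,78,.022),pt(d,354,78,.022); print(a,b,np.linalg.norm(a-b))
a2,b2=pt(d,228,245,.022),pt(d,346,240,.022); print(a2,b2)
m=(a+b)/2; yw=np.radians(8.9); x=np.array([np.cos(yw),np.sin(yw)])
print('end edge mid',m, 'centre if 100 in:', m[:2]+x*100e-3, m[:2]-x*.1)
# direction from edges
v=a2-a; print(np.degrees(np.arctan2(v[1],v[0])))
print('level end', pt(d,280,117,.1133+.026))
```

```text
[0.34006599 0.28166718 0.022     ] [0.32618307 0.37032661 0.022     ] 0.08973978692449619
[0.4578741  0.30056904 0.022     ] [0.43996693 0.38850368 0.022     ]
end edge mid [0.33312453 0.32599689 0.022     ] centre if 100 in: [0.43192051 0.34146793] [0.23432854 0.31052586]
9.115202103109437
level end [0.36075341 0.32468275 0.1393    ]
```

```bash
python3 -m inch '1 -0.002 0.012 0.12 0 0 0;1 -0.002 0.012 0.22 0 0 0;1 -0.002 0.012 0.28 0 0 0;1 -0.002 0.012 0.31 0 0 0;1 -0.002 0.012 0.324 0 0 0;1 -0.002 0.012 0.324 0 0 0;1 -0.002 0.012 0.324 0 0 0' ;  python3 rel.py .429 .3375 .0155 -171
```

```text
t: 5.8
eef_pos: [0.4308, 0.336, 0.0187]
ee_rot: [3.141, 0.001, -2.988]
force: [-0.7, 1.4, -1.2]
width: 0.026
share [0.0053 0.0058 0.0106] [ 0.0009  0.001  -0.0038] rows~ 0.1 t 5.8 F [-0.7  1.4 -1.2] w 0.026 pos [0.4308 0.336  0.0187] rpy [ 1.7994e+02  6.0000e-02 -1.7123e+02] q [ 1.02  0.38 -0.52  0.   -0.67 -2.44]
```

```bash
python3 -m inch '1 0 0.003 0.011 0 0 0;1 0 0.003 0.011 0 0 0;0.6 0 0.003 0.011 0 0 0;0.6 0 0.003 0.011 0 0 0;0.6 0 0.003 0.011 0 0 0;0.6 0 0.003 0.011 0 0 0' ;  python3 rel.py .429 .3375 .0155 -171
```

```text
t: 6.4
eef_pos: [0.4302, 0.3368, 0.0147]
ee_rot: [3.141, 0.0, -2.988]
force: [-0.4, -0.7, -0.1]
width: 0.0351
share [ 0.0036  0.0029 -0.0028] [ 0.0002  0.0003 -0.0034] rows~ 0.0 t 6.4 F [-0.4 -0.7 -0.1] w 0.0351 pos [0.4302 0.3368 0.0147] rpy [ 1.7999e+02  2.0000e-02 -1.7120e+02] q [ 1.02  0.38 -0.52  0.   -0.67 -2.44]
```

```bash
python3 -m inch '0.6 0 0 -0.1 0 0 0;0.6 0 0 -0.25 0 0 0;0.6 0 0 -0.4 0 0 0;0 0 0 -0.4 0 0 0' ;  python3 - <<'E'
from h import *
grab('wrist','w3')
E
python3 rel.py .453 -.330 .13 -81
```

```text
t: 6.8
eef_pos: [0.4327, 0.3396, 0.1411]
ee_rot: [3.135, 0.008, -2.987]
force: [0.2, 1.0, -0.6]
width: 0.0391
share [ 0.2702 -2.2129  0.0146] [ 1.0000e-04  7.4000e-03 -1.5032e+00] rows~ 13.4 t 6.85 F [ 0.   0.  -0.9] w 0.0421 pos [0.4314 0.3384 0.1381] rpy [ 179.71    0.28 -171.19] q [ 1.02  0.22 -0.4   0.   -0.94 -2.44]
```

View pics/w3.png

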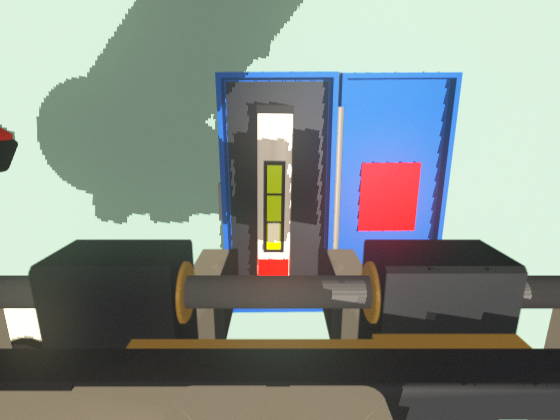

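The red level lies flat and centred in the case, with its vial at (274,205) between the rims at x=220 and x=335. Next is the green one.

```bash
python3 -m inch '0 0.13 -1 0 0 0 -0.75;0 0.13 -1 0 0 0 -0.75;0 0.13 -1 0 0 0 -0.75;0 0.13 -1 0 0 0 -0.75;0 0.13 -1 0 0 0 -0.75;0 0.13 -1 0 0 0 -0.75;0 0.13 -1 0 0 0 -0.75' ;  python3 rel.py .453 -.330 .13 -81
```

```text
t: 7.55
eef_pos: [0.4357, 0.0305, 0.1336]
ee_rot: [3.14, -0.002, -2.204]
force: [-0.4, 0.8, -0.6]
width: 0.0872
share [ 0.9348 -0.7571  0.0129] [ 0.0019 -0.0013 -0.7543] rows~ 7.2 t 7.55 F [-0.4  0.8 -0.6] w 0.0872 pos [0.4357 0.0305 0.1336] rpy [ 1.7993e+02 -1.1000e-01 -1.2626e+02] q [ 0.52  0.05 -0.62 -0.   -0.9  -1.16]
```

```bash
python3 -m inch '0 0.935 -0.757 0.013 0 0 -0.755;0 0.935 -0.757 0.013 0 0 -0.755;0 0.935 -0.757 0.013 0 0 -0.755;0 0.935 -0.757 0.013 0 0 -0.755;0 0.935 -0.757 0.013 0 0 -0.755;0 0.935 -0.757 0.013 0 0 -0.755;0 0.935 -0.757 0.013 0 0 -0.755;0 0.935 -0.757 0.013 0 0 -0.755;0 0.935 -0.757 0.013 0 0 -0.755;0 0.935 -0.757 0.013 0 0 -0.755' ;  python3 - <<'E'
from h import *
grab('wrist','w4')
E
python3 rel.py .453 -.330 .01 -81
```

```text
t: 8.55
eef_pos: [0.4542, -0.3279, 0.1291]
ee_rot: [3.14, 0.001, -1.416]
force: [-0.3, 1.0, 0.8]
width: 0.0876
share [0.0111 0.005  0.3977] [ 0.0017  0.0011 -0.0011] rows~ 2.4 t 8.6 F [ 0.4  1.  -0.1] w 0.0878 pos [ 0.4542 -0.3266  0.1293] rpy [ 1.799e+02  7.000e-02 -8.107e+01] q [-0.27  0.26 -0.38 -0.   -0.94  0.43]
```

View pics/w4.png

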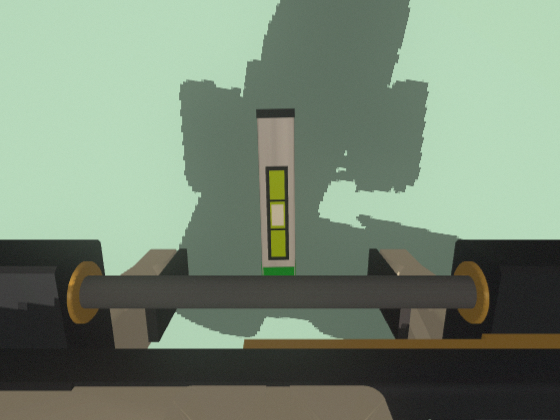

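Run:
```python
from h import *
d=load('w4'); print(pt(d,277,213,.036),pt(d,276.5,168,.036),pt(d,278.5,259,.036))
```

```text
[ 0.45571304 -0.32945453  0.036     ] [ 0.46123534 -0.36267225  0.036     ] [ 0.44890543 -0.2931821   0.036     ]
```

```bash
python3 -m inch '0.4 0.004 0 0.15 0 0 -0.012;0.4 0.004 0 0.3 0 0 -0.012;0.4 0.004 0 0.395 0 0 -0.012;1 0.004 0 0.395 0 0 -0.012;1 0.004 0 0.395 0 0 -0.012;1 0.004 0 0.395 0 0 -0.012;1 0.004 0 0.395 0 0 -0.012;1 0.004 0 0.395 0 0 -0.012;1 0.004 0 0.395 0 0 -0.012;1 0.004 0 0.395 0 0 -0.012;1 0.004 0 0.395 0 0 -0.012;1 0.004 0 0.395 0 0 -0.012' 25; python3 rel.py .594 -.0157 .13 -91
```

```text
t: 9.8
eef_pos: [0.4554, -0.3276, 0.0133]
ee_rot: [-3.141, -0.001, -1.399]
force: [-1.2, 2.3, 8.1]
width: 0.0257
share [-0.9455 -0.6328 -0.3889] [-0.0011 -0.0005  0.1803] rows~ 7.2 t 9.8 F [-1.2  2.3  8.1] w 0.0257 pos [ 0.4554 -0.3276  0.0133] rpy [-1.7994e+02 -4.0000e-02 -8.0180e+01] q [-0.27  0.4  -0.49  0.   -0.68  0.45]
```

```bash
python3 -m inch '1 0 0 -0.1 0 0 0;1 0 0 -0.3 0 0 0;1 0 0 -0.4 0 0 0;1 -0.3 -0.2 -0.4 0 0 0.1;1 -0.6 -0.4 -0.4 0 0 0.18;1 -0.945 -0.633 -0.4 0 0 0.18;1 -0.945 -0.633 -0.4 0 0 0.18;1 -0.945 -0.633 -0.4 0 0 0.18;1 -0.945 -0.633 -0.4 0 0 0.18;1 -0.945 -0.633 -0.4 0 0 0.18;1 -0.945 -0.633 -0.4 0 0 0.18;1 -0.945 -0.633 -0.4 0 0 0.18';python3 rel.py .594 -.0157 .055 -91;  python3 - <<'E'
from h import *
grab('wrist','w5');grab('scene','s5');crop('s5',190,120,390,270,4,'c5')
E
```

```text
t: 11.0
eef_pos: [0.5937, -0.0148, 0.1317]
ee_rot: [3.141, 0.0, -1.587]
force: [-0.5, -0.0, -1.8]
width: 0.0259
share [ 0.0031 -0.0014  0.2556] [0.0009 0.0001 0.0016] rows~ 1.5 t 11.0 F [-0.5 -0.  -1.8] w 0.0259 pos [ 0.5937 -0.0148  0.1317] rpy [179.95   0.   -90.9 ] q [ 0.3   0.3  -0.3  -0.   -0.97 -0.32]
```

View pics/w5.png

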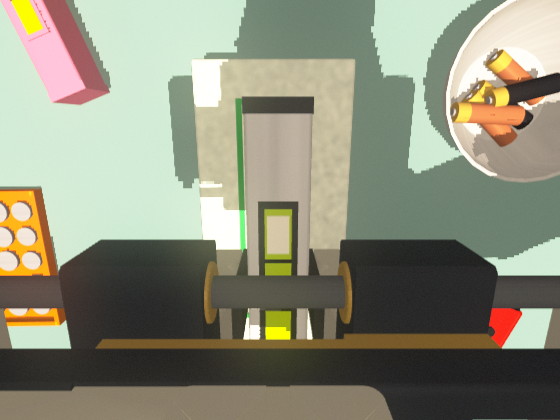

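View pics/c5.png

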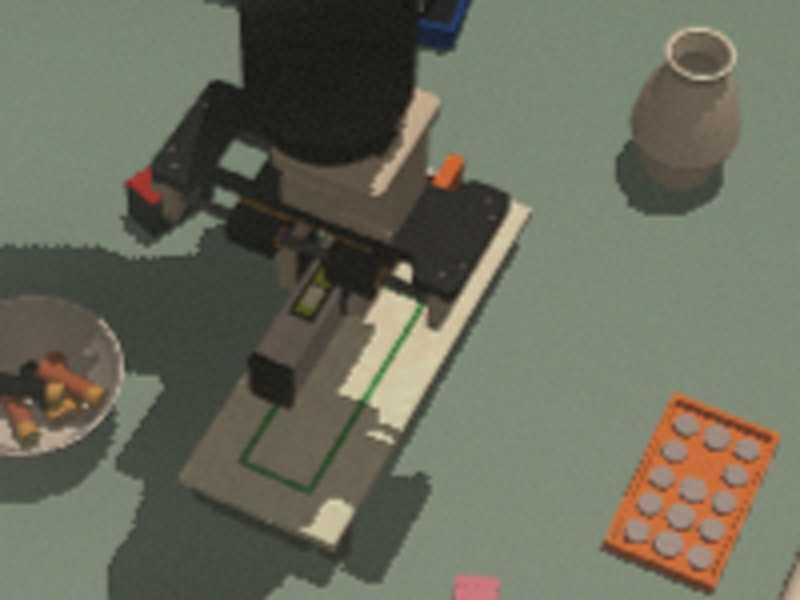

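Run:
```python
from h import *
d=load('w5')
a,b=pt(d,193.5,61,.040),pt(d,354,61,.040); print(a,b,(a+b)/2,np.linalg.norm(a-b))
print(pt(d,203,245,.038),pt(d,346,245,.038)); 
print('level end',pt(d,244,111,.131+.026),pt(d,312,111,.131+.026), 'depth', pt(d,278,130),pt(d,278,170))
print('nest corner', pt(d,239.5,98,.039))
d=load('top0');f2=lambda a,b,z:pt(d,190+a/5.7,175+b/5.7,z)
print([f2(*a,z).round(4) for a,z in [((743,90),.040),((740,330),.04),((60,303),.0345),((73,63),.0345)]])
```

```text
[ 0.64886147 -0.1226038   0.04      ] [ 0.5417401  -0.12090448  0.04      ] [ 0.59530079 -0.12175414  0.04      ] 0.1071348498559812
[0.65218164 0.0081374  0.038     ] [0.54225253 0.00997278 0.038     ]
level end [ 0.60590705 -0.08653452  0.157     ] [ 0.58081562 -0.08613134  0.157     ] depth [ 0.59346842 -0.07949064  0.15590548] [ 0.59370676 -0.06430966  0.15527595]
nest corner [ 0.61930923 -0.09871447  0.039     ]
[array([ 0.6464, -0.1273,  0.04  ]), array([ 0.5389, -0.1276,  0.04  ]), array([0.5428, 0.1741, 0.0345]), array([0.6505, 0.1731, 0.0345])]
```

```bash
python3 -m inch '1 0.002 -0.003 0.1 0 0 0;1 0.002 -0.003 0.2 0 0 0;1 0.002 -0.003 0.24 0 0 0;1 0.002 -0.003 0.25 0 0 0;1 0.002 -0.003 0.256 0 0 0;1 0.002 -0.003 0.256 0 0 0;1 0.002 -0.003 0.256 0 0 0'; python3 rel.py .595 -.0153 .05 -91
```

```text
t: 11.8
eef_pos: [0.5956, -0.0163, 0.0565]
ee_rot: [-3.14, 0.0, -1.588]
force: [0.8, 0.1, -2.4]
width: 0.0262
share [-0.0033  0.0021  0.0216] [-0.0018  0.0004  0.0002] rows~ 0.1 t 11.8 F [ 0.8  0.1 -2.4] w 0.0262 pos [ 0.5956 -0.0163  0.0565] rpy [-1.7989e+02  2.0000e-02 -9.0990e+01] q [ 0.3   0.39 -0.37  0.   -0.8  -0.32]
```

```bash
python3 -m inch '1 -0.003 0.002 0.007 0 0 0;1 -0.003 0.002 0.014 0 0 0;1 -0.003 0.002 0.014 0 0 0;1 -0.003 0.002 0.014 0 0 0'; python3 -m inch '1 0 0 0.004 0 0 0;1 0 0 0.008 0 0 0;1 0 0 0.008 0 0 0'
```

```text
t: 12.2
eef_pos: [0.5949, -0.015, 0.0516]
ee_rot: [-3.14, 0.0, -1.588]
force: [0.8, 2.6, 4.2]
width: 0.0259
t: 12.5
eef_pos: [0.595, -0.015, 0.0512]
ee_rot: [-3.14, 0.0, -1.587]
force: [-7.0, 5.2, 20.8]
width: 0.0259
```

```bash
python3 -m inch '1 0 0 -0.009 0 0 0;0.6 0 0 -0.01 0 0 0;0.4 0 0 -0.01 0 0 0;0.4 0 0 -0.01 0 0 0;0.4 0 0 -0.01 0 0 0;0.4 0 0 -0.01 0 0 0;0.4 0 0 -0.05 0 0 0;0.4 0 0 -0.2 0 0 0;0.4 0 0 -0.3 0 0 0;0.4 0 0 -0.3 0 0 0'
python3 - <<'E'
from h import *
grab('wrist','w6');grab('scene','s6');crop('s6',190,120,390,270,4,'c6')
E
```

```text
t: 13.5
eef_pos: [0.5974, -0.0151, 0.1446]
ee_rot: [-3.133, 0.001, -1.587]
force: [-0.1, 0.4, 0.9]
width: 0.0527
```

View pics/w6.png

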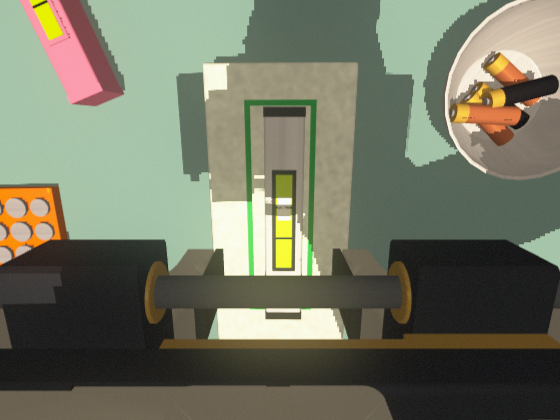

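View pics/c6.png

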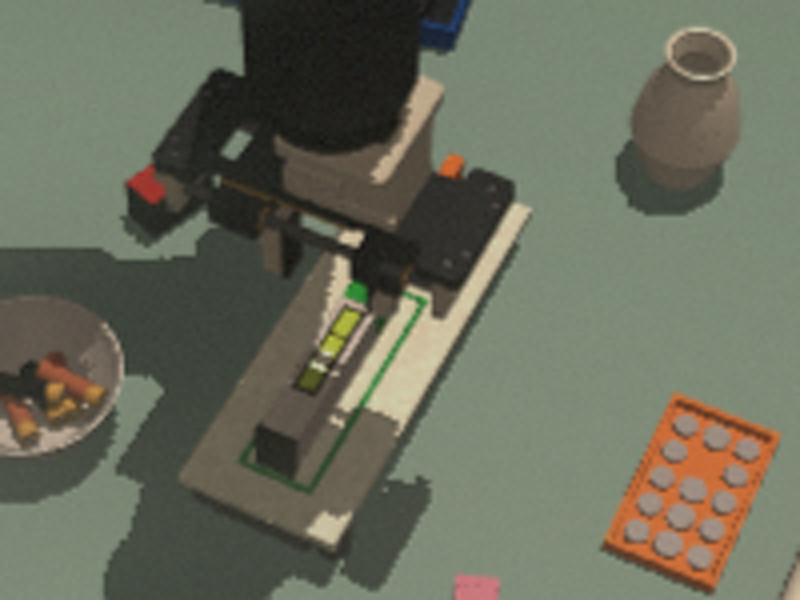

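```bash
python3 rel.py .597 .145 .13 -91; python3 -m inch '0.5 -0.15 0 0.04 0 0 0;0.5 -0.3 0 0.04 0 0 0;0.5 -0.45 0 0.04 0 0 0;0.5 -0.534 0 0.04 0 0 0;0.5 -0.534 0 0.04 0 0 0;0.5 -0.534 0 0.04 0 0 0;0.5 -0.534 0 0.04 0 0 0'
python3 - <<'E'
from h import *
grab('wrist','w7')
E
python3 rel.py .597 .145 .048 -91
```

```text
share [-0.5343  0.0018  0.0347] [-0.0024  0.0009  0.    ] rows~ 3.2 t 13.6 F [ 0.8  0.6 -0.5] w 0.0529 pos [ 0.5947 -0.0153  0.1402] rpy [-1.7986e+02  5.0000e-02 -9.1000e+01] q [ 0.3   0.3  -0.29 -0.   -0.98 -0.32]
t: 14.3
eef_pos: [0.5965, 0.1439, 0.1259]
ee_rot: [3.14, -0.001, -1.589]
force: [0.3, -0.5, -0.4]
width: 0.0439
share [-0.0044 -0.0012  0.2607] [ 0.0009 -0.0005 -0.0008] rows~ 1.6 t 14.35 F [ 0.4 -0.7  1.1] w 0.044 pos [0.5967 0.1437 0.1262] rpy [ 1.7995e+02 -3.0000e-02 -9.1050e+01] q [ 0.55  0.34 -0.26 -0.   -0.97 -0.57]
```

View pics/w7.png

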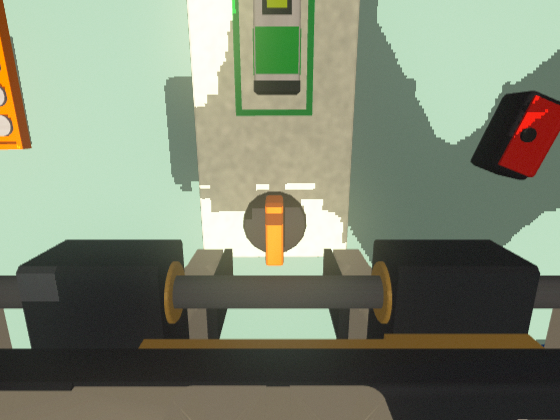

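Run:
```python
from h import *
d=load('w7')
for p in [(274.5,196,.068),(274.5,208,.068),(274.5,265,.068)]: print(pt(d,*p), pt(d,p[0],p[1]+ (4 if p[1]<250 else -4)))
print('disc',[pt(d,*p,.0455).round(4) for p in [(275,192),(275,253),(244,222),(306,222)]])
crop('w7',220,170,340,290,5,'c7')
```

```text
[0.59886816 0.12175772 0.068     ] [0.59896103 0.12515963 0.0643847 ]
[0.5990288  0.12961486 0.068     ] [0.59906348 0.13183677 0.06966668]
[0.59983316 0.16895766 0.068     ] [0.59975554 0.16556    0.06926531]
disc [array([0.5987, 0.1236, 0.0455]), array([0.5996, 0.1691, 0.0455]), array([0.6213, 0.145 , 0.0455]), array([0.5769, 0.1459, 0.0455])]
```

View pics/c7.png

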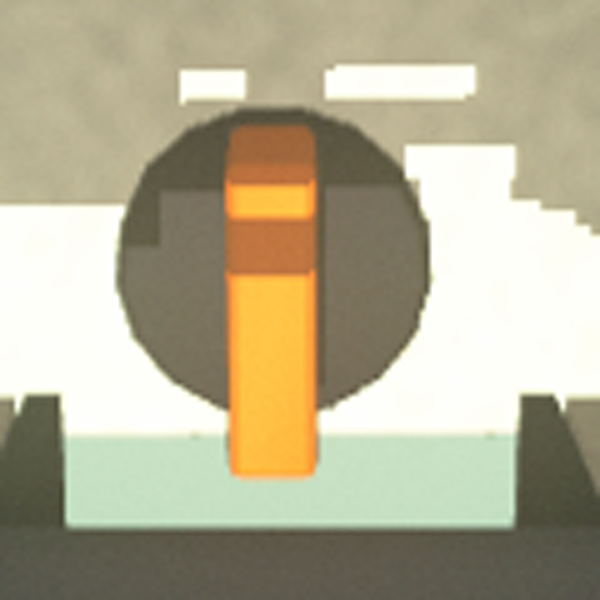

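```bash
python3 -m inch '0.5 -0.006 -0.004 0.1 0 0 0;0.5 -0.006 -0.004 0.18 0 0 0;0.5 -0.006 -0.004 0.23 0 0 0;0.5 -0.006 -0.004 0.25 0 0 0;0.5 -0.006 -0.004 0.257 0 0 0;0.5 -0.006 -0.004 0.257 0 0 0;0.5 -0.006 -0.004 0.257 0 0 0'; python3 rel.py .598 .1455 .049 -91
python3 - <<'E'
from h import *
grab('top','t8');crop('t8',200,170,330,250,6,'c8');grab('scene','s8');crop('s8',190,120,390,270,4,'c8s')
E
```

```text
t: 15.05
eef_pos: [0.5989, 0.1466, 0.0506]
ee_rot: [-3.14, 0.001, -1.588]
force: [-0.9, -0.7, -0.4]
width: 0.0437
share [0.0036 0.0029 0.0052] [-0.0014  0.0007 -0.    ] rows~ 0.0 t 15.05 F [-0.9 -0.7 -0.4] w 0.0437 pos [0.5989 0.1466 0.0506] rpy [-1.7992e+02  4.0000e-02 -9.1000e+01] q [ 0.56  0.43 -0.33  0.   -0.81 -0.57]
```

View pics/c8.png

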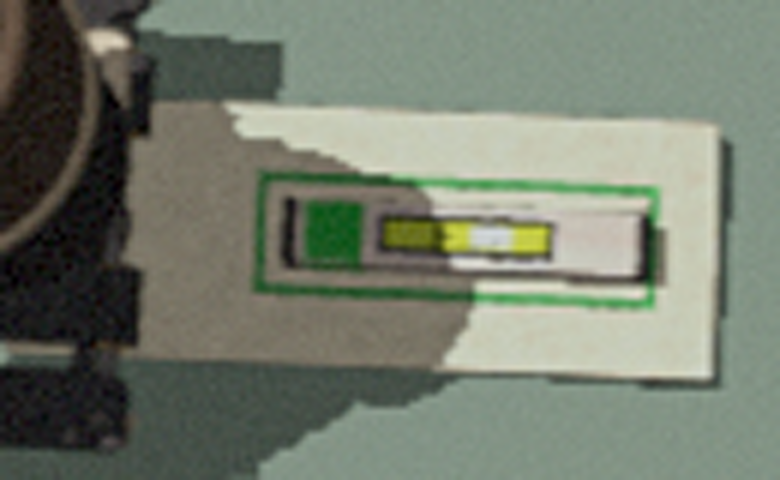

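View pics/c8s.png

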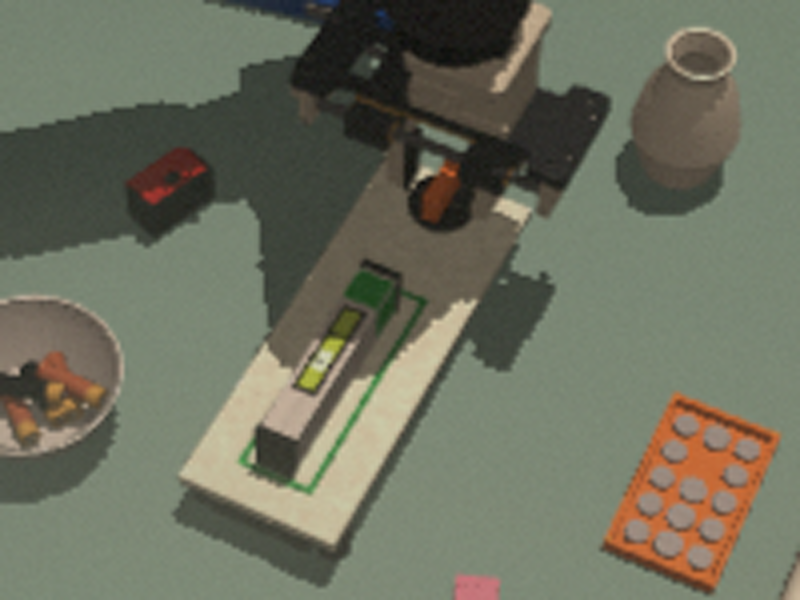

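Run:
```python
from h import *
d=load('t8'); f=lambda a,b,z:pt(d,200+a/6,170+b/6,z)
print('vial',f(466,238,.073),'nest',np.mean([f(262,172,.037),f(657,188,.037),f(652,305,.037),f(257,291,.037)],0))
print('lvl yaw', (f(380,233,.073)-f(552,240,.073)))
d=load('w6'); print('w6 vial', pt(d,284,221,.074), 'nest far', pt(d,280,102,.039), 'near', pt(d,280,309,.034))
```

```text
vial [ 0.59138427 -0.01867274  0.073     ] nest [ 0.59462091 -0.01593514  0.037     ]
lvl yaw [0.00086016 0.07040928 0.        ]
w6 vial [ 0.59446148 -0.01686625  0.074     ] nest far [ 0.59606033 -0.09650981  0.039     ] near [0.59861709 0.07361946 0.034     ]
```

```bash
python3 -m inch '1 0.004 0.003 0.003 0 0 0;1 0.004 0.003 0.003 0 0 0;1 0.004 0.003 0.003 0 0 0;1 0.004 0.003 0.003 0 0 0;1 0.004 0.003 0.003 0 0 0;1 0.004 0.003 0.003 0 0 0;1 0.004 0.003 0.003 0 0 0;1 0.004 0.003 0.003 0 0 0' 35; python3 rel.py .598 .1455 .049 -91
```

```text
t: 15.95
eef_pos: [0.5987, 0.1454, 0.0488]
ee_rot: [-3.139, 0.0, -1.588]
force: [4.8, -1.1, -3.0]
width: 0.012
share [-0.0002  0.0023 -0.0006] [-0.002   0.0004  0.0004] rows~ 0.0 t 15.95 F [ 4.8 -1.1 -3. ] w 0.012 pos [0.5987 0.1454 0.0488] rpy [-1.7988e+02  2.0000e-02 -9.0980e+01] q [ 0.56  0.43 -0.33  0.   -0.81 -0.57]
```

```bash
python3 -m inch '1 0 0 -0.003 0 0 0.1;1 0 0 -0.006 0 0 0.2;1 0 0 -0.009 0 0 0.3;1 0 0 -0.012 0 0 0.4;1 0 0 -0.014 0 0 0.48;1 0 0 -0.014 0 0 0.48;1 0 0 -0.014 0 0 0.48;1 0 0 -0.014 0 0 0.48;1 0 0 -0.014 0 0 0.48;1 0 0 -0.014 0 0 0.48;1 0 0 -0.014 0 0 0.48;1 0 0 -0.014 0 0 0.48'; python3 -m inch '1 0 0 0 0 0 0;1 0 0 0 0 0 0;1 0 0 0 0 0 0;1 0 0 0 0 0 0;1 0 0 0 0 0 0;1 0 0 0 0 0 0;1 0 0 0 0 0 0;1 0 0 0 0 0 0;1 0 0 0 0 0 0;1 0 0 0 0 0 0';python3 - <<'E'
from h import *
grab('top','t9');crop('t9',200,170,330,250,6,'c9');grab('scene','s9');crop('s9',255,180,300,230,12,'c9s')
E
```

```text
t: 17.15
eef_pos: [0.5983, 0.1452, 0.0533]
ee_rot: [-3.14, 0.001, -2.088]
force: [4.0, -3.8, 1.1]
width: 0.0115
t: 18.15
eef_pos: [0.5983, 0.1452, 0.0533]
ee_rot: [-3.14, 0.001, -2.088]
force: [3.5, -3.9, 0.7]
width: 0.0117
```

View pics/c9.png

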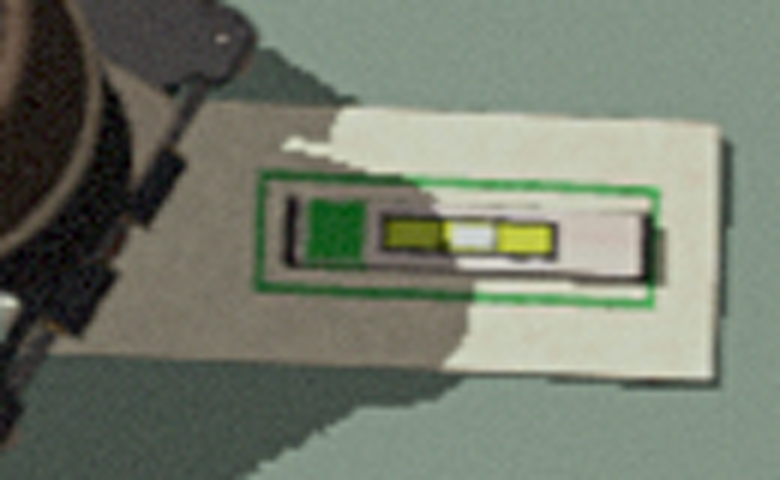

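View pics/c9s.png

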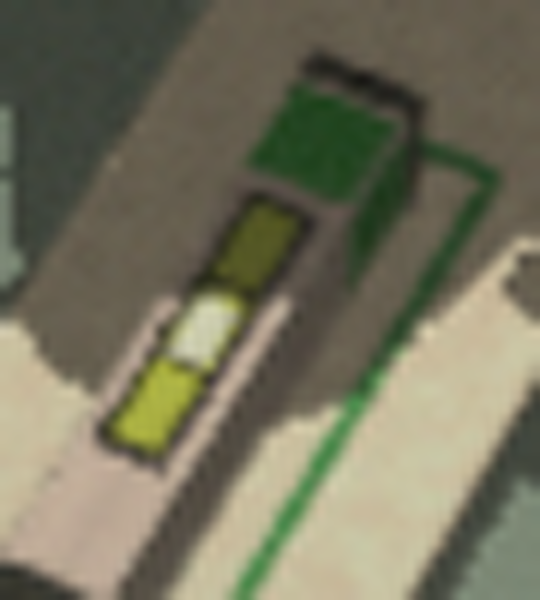

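```bash
python3 -m inch '1 0 0 -0.001 0 0 0.04;1 0 0 -0.003 0 0 0.08;1 0 0 -0.003 0 0 0.08;1 0 0 -0.003 0 0 0.08;1 0 0 -0.003 0 0 0.08'; python3 -m inch '0.5 0 0 0 0 0 0;0.5 0 0 0 0 0 0;0.5 0 0 0 0 0 0;0.5 0 0 0 0 0 0;0.5 0 0 -0.1 0 0 0;0.5 0 0 -0.28 0 0 0;0.5 0 0 -0.3 0 0 0;0.5 0 0 -0.3 0 0 0';python3 rel.py .594 -.015 .15 -91
```

```text
t: 18.75
eef_pos: [0.5983, 0.1452, 0.0541]
ee_rot: [-3.14, 0.001, -2.172]
force: [4.6, -3.7, 0.2]
width: 0.0116
t: 19.55
eef_pos: [0.5987, 0.1462, 0.1467]
ee_rot: [-3.139, 0.005, -2.174]
force: [-0.1, 0.1, 0.1]
width: 0.0436
share [ 0.4513 -0.2919 -0.0126] [-0.0035  0.0037 -0.5592] rows~ 3.9 t 19.55 F [-0.1  0.1  0.1] w 0.0436 pos [0.5987 0.1462 0.1467] rpy [-179.87    0.27 -124.55] q [ 0.56  0.32 -0.24  0.   -1.01 -1.16]
```

```bash
python3 -m inch '1 0.451 -0.292 -0.013 0 0 -0.559;1 0.451 -0.292 -0.013 0 0 -0.559;1 0.451 -0.292 -0.013 0 0 -0.559;1 0.451 -0.292 -0.013 0 0 -0.559;1 0.451 -0.292 -0.013 0 0 -0.559;1 0.451 -0.292 -0.013 0 0 -0.559;1 0.451 -0.292 -0.013 0 0 -0.559;1 0.451 -0.292 -0.013 0 0 -0.559;1 0.451 -0.292 -0.013 0 0 -0.559;1 0.451 -0.292 -0.013 0 0 -0.559;1 0.451 -0.292 -0.013 0 0 -0.559' 10;python3 rel.py .594 .0345 .09 -91
python3 - <<'E'
from h import *
grab('wrist','w10');crop('w10',230,150,340,290,5,'c10')
E
```

```text
t: 20.65
eef_pos: [0.5926, -0.0154, 0.1477]
ee_rot: [3.142, 0.0, -1.589]
force: [-0.4, -0.4, -0.1]
width: 0.0002
share [-0.1665 -0.0015  0.1922] [ 0.      0.     -0.0006] rows~ 1.5 t 20.65 F [-0.4 -0.4 -0.1] w 0.0002 pos [ 0.5926 -0.0154  0.1477] rpy [180.     0.   -91.04] q [ 0.3   0.29 -0.28 -0.   -1.   -0.32]
```

View pics/c10.png

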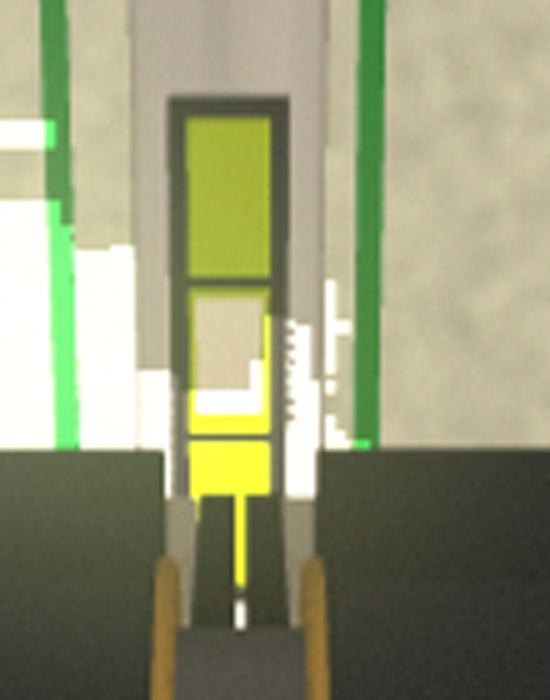

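```bash
python3 -m inch '1 -0.08 0 0 0 0 0;1 -0.167 0 0.04 0 0 0;1 -0.167 0 0.12 0 0 0;1 -0.167 0 0.19 0 0 0;1 -0.167 0 0.19 0 0 0;1 -0.167 0 0.19 0 0 0;1 -0.167 0 0.19 0 0 0';python3 rel.py .594 .0345 .08 -91
python3 - <<'E'
from h import *
grab('wrist','w11')
E
```

```text
t: 21.4
eef_pos: [0.5944, 0.0343, 0.092]
ee_rot: [-3.14, 0.0, -1.589]
force: [-0.0, -1.1, -0.3]
width: 0.001
share [-0.0005  0.0015  0.0399] [-0.0017  0.0003 -0.0008] rows~ 0.2 t 21.4 F [-0.  -1.1 -0.3] w 0.001 pos [0.5944 0.0343 0.092 ] rpy [-1.799e+02  2.000e-02 -9.105e+01] q [ 0.39  0.35 -0.34  0.   -0.88 -0.4 ]
```

View pics/w11.png

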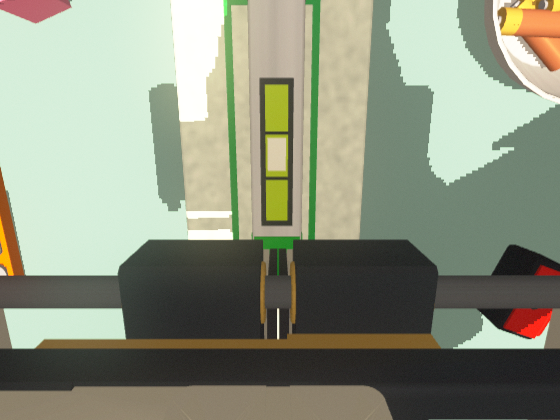

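The bubble is centred at v=155 between the lines at 132 and 179, and the vial is fully visible. I'll press down in small steps.

```bash
python3 -m inch '1 0 0 0.02 0 0 0;1 0 0 0.036 0 0 0;1 0 0 0.042 0 0 0;1 0 0 0.042 0 0 0;1 0 0 0.042 0 0 0'; python3 -m inch '1 0 0 0.005 0 0 0;1 0 0 0.005 0 0 0;1 0 0 0.005 0 0 0'
```

```text
t: 21.95
eef_pos: [0.5936, 0.0343, 0.078]
ee_rot: [3.141, -0.0, -1.589]
force: [0.6, 0.8, 0.5]
width: 0.0006
t: 22.25
eef_pos: [0.5935, 0.0343, 0.0766]
ee_rot: [3.142, -0.0, -1.589]
force: [0.6, -0.9, -0.3]
width: 0.0003
```

```bash
python3 -m inch '1 0 0 0.004 0 0 0;1 0 0 0.004 0 0 0;1 0 0 0.004 0 0 0'; python3 -m inch '1 0 0 0.003 0 0 0;1 0 0 0.003 0 0 0;1 0 0 0.003 0 0 0'
```

```text
t: 22.55
eef_pos: [0.5937, 0.0343, 0.0761]
ee_rot: [-3.141, 0.0, -1.589]
force: [-1.3, 0.8, 4.7]
width: 0.0001
t: 22.85
eef_pos: [0.5939, 0.0344, 0.076]
ee_rot: [-3.14, 0.0, -1.589]
force: [-4.3, -0.2, 12.4]
width: 0.0008
```

```bash
python3 -m inch '1 0 0.001 -0.001 0 0 0;1 0 0.001 -0.001 0 0 0;1 0 0.001 -0.001 0 0 0;1 0 0.001 -0.001 0 0 0;1 0 0.001 -0.001 0 0 0;1 0 0.001 -0.001 0 0 0;1 0 0.001 -0.001 0 0 0;1 0 0.001 -0.001 0 0 0;1 0 0.001 -0.001 0 0 0;1 0 0.001 -0.001 0 0 0'; python3 -m inch '1 0 0 0 0 0 0;1 0 0 0 0 0 0;1 0 0 0 0 0 0;1 0 0 0 0 0 0;1 0 0 0 0 0 0;1 0 0 0 0 0 0'
python3 - <<'E'
from h import *
F=[]
for i in range(4):
    grab('wrist','w12'); F.append(arm.get_state()['force'].round(1))
print(F)
grab('scene','s12'); grab('top','t12'); crop('w12',220,40,340,240,3,'c12')
E
```

```text
t: 23.85
eef_pos: [0.5938, 0.0343, 0.076]
ee_rot: [-3.14, 0.0, -1.589]
force: [-2.9, -0.1, 9.7]
width: 0.0003
t: 24.45
eef_pos: [0.5938, 0.0344, 0.076]
ee_rot: [-3.14, 0.0, -1.589]
force: [-2.7, 0.4, 8.6]
width: 0.0008
[array([-2.3,  0.4,  9.5]), array([-2.9, -0.2,  8.9]), array([-3.3,  0.5,  9. ]), array([-2.6, -0.4,  9.2])]
```

View pics/c12.png

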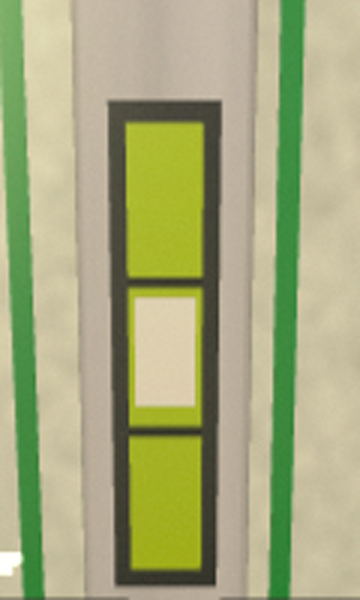

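View pics/s12.png

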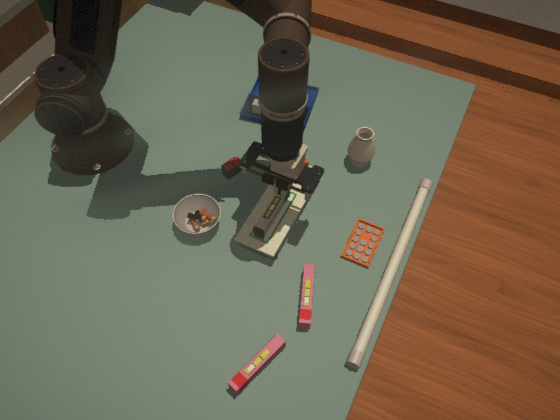

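```bash
python3 -m inch '1 0 0 0.0004 0 0 0;1 0 0 0.0004 0 0 0;1 0 0 0.0004 0 0 0;1 0 0 0.0004 0 0 0;1 0 0 0.0004 0 0 0'
python3 - <<'E'
from h import *
F=[]
for i in range(4):
    d=grab('wrist','w13'); F.append(arm.get_state()['force'].round(1))
print(F,arm.get_state()['t'])
a=load('w12')['img'].astype(int)[80:230,262:292]; b=d['img'].astype(int)[80:230,262:292]; print(abs(a-b).mean())
a=load('top0'); b=load('t12')
for u,v in [(153,150),(309,282),(233,280)]: print(pt(a,u,v).round(3),pt(b,u,v).round(3))
print(arm.job_done())
E
```

```text
t: 25.25
eef_pos: [0.5938, 0.0344, 0.076]
ee_rot: [-3.14, 0.0, -1.589]
force: [-3.4, 0.9, 9.5]
width: 0.0005
[array([-2.8,  0.7,  9.7]), array([-3.7,  0.6,  9.9]), array([-2.7, -0.6, 10.6]), array([-2.9,  1. ,  8.9])] 25.45
1.6055555555555556
[0.742 0.307 0.026] [0.742 0.307 0.026]
[ 0.415 -0.103  0.035] [ 0.415 -0.103  0.036]
[0.416 0.087 0.038] [0.416 0.087 0.038]
the job is handed in; nothing more can be done
None
```

The job is handed in at about 25.5 s of the 72 s allowed, with the arm still pressing on the green-tagged level.

- **Red-tagged level:** it was put flat and centred in the blue case first, and released.
- **Green-tagged level:** it was stood inside the green outline along the shelf and released. The top camera put it about 3 mm off the outline's centre both ways, which is still inside the outline.
- **Levelling foot:** I turned it clockwise about 0.58 rad in two steps, then released it and left it alone.
- **Bubble:** while pressed, it sat about 0.7 mm from centre in the wrist picture, between its two lines. I then added a slight extra push; the picture after it was nearly identical, but I did not measure the bubble again.
- **Push:** the last readings were 9 to 10.6 N down, with a sideways drag of about 3 N that I could not fully remove.
- **Bystanders:** position checks at one point each on the vase, bowl and bicycle light matched the start to within 1 mm.

While placing the green-tagged level, the wrist force rose briefly to about 21 N downward, well under the limits. No check failed; the case and outline positions read from the two cameras differed by a few millimetres, so I aimed between them.

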